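Set a tilting fence upright with a try square and clamp it

ROBOT

A 6-joint arm with a two-finger parallel gripper is mounted at the origin on the work surface; the furniture and walls round the work are solid. World frame = base frame: x ahead of the robot, y to its left, z up, the work surface at z = 0. Lengths are in m, angles in degrees, forces in N, time in s.
With the tool pointing down it reaches from about 0.25 to 0.725 m from the base axis. Payload 9.7 kg.
Tool frame: the origin (TCP) lies at the very end of the fingers, on their centre line; the grasp point (between the pads) lies grasp_offset behind it (grasp_offset is the distance from the TCP to the grasp point, in m); z points along the fingers, y is the line along which they close (so a half turn about z gives the same grasp; the last joint's range is limited). The gripper opens to 85 mm and grips with 20 to 120 N. Pads are 22 mm wide; open, the fingers measure 114 mm over their backs; the gripper's body (76 mm by 85 mm) begins 54 mm behind the grasp point. The pads swing forward as they close: fully open they stand 13 mm farther back than shut.
Start: joints at [64.343, 4.979, 10.078, 95.1, 0, 90], TCP at [0.238, 0.496, 0.231] pointing down, gripper open.
Joint ranges: [-179.16, 179.16], [-48.56, 103.87], [-65.8, 70.77], [-126.05, 130.52], [-82.76, 87.17], [-180, 180]. Speed limits (degrees/s): [127.2, 127.2, 147.25, 180, 180, 180].

INTERFACE

Orientations are given as [roll, pitch, yaw] about the fixed x, y, z axes, in that order (R = Rz(yaw) Ry(pitch) Rx(roll)).
In Python, from workcell import get_obs, camera, calibration, job_done, recognise, cut_out, mark_of, grasp_offset gives the robot as it stands.
- The arm moves only by the tool servo_tool, never from a script. Its argument "moves" is a list of rows, each a list of 3 entries, a list of its own where there are three numbers: the turn, a rotation vector about the tool's x, y, z in degrees, then the shift along the tool's x, y, z in m, then the opening in per cent of the stroke, from 0 (shut) to 100 (fully open). In form: [[[ax, ay, az], [x, y, z], claw], ...]. A call has 1 to 12 rows; each row shifts and turns the commanded pose from where the row before left it, along the tool's axes as they then stand; what a row does not reach is not made up. A row lasts 1/10 s, in which the tool goes at most 50 mm and 8.59 degrees, less where a joint would pass 70% of its speed; a pose out of reach is approached as far as the arm can. A call is refused whole if a number of a shift passes 0.05 or a number of a turn 8.59, either way. A call with a gripper value outside its range is refused whole. The fingers move at their own pace and stop on an object; "force" is the grip in N (left out, the last holds). Time passes only in rows, so rows that do not move let the fingers close. It gives the time, the measured TCP pose, the force, the opening and the grip force at its end, in the units of the state.
- get_obs(): the state, without advancing time (a new reading comes with each control period).
- camera(name): name is "scene" or "top" or "wrist"; returns (picture, depth): 384x512x3 uint8, red, green, blue; 384x512 float32, m along the optical axis (not along the pixel's ray), 0 where there is no reading.
- calibration(name): a dict with "camera_matrix" (3x3 intrinsics, pixels), "R" (3x3) and "t" (3): a world point X has camera coordinates R X + t. Camera axes: x right, y down, z forward; pixel columns grow to the right and rows downward; lengths in m; the calibration is good to about 2 mm. A picture is of the moment at which its call begins: read the wrist's pose just before it. calibration takes no time and is no camera call; for the wrist camera it gives the pose at the moment of the call.
- job_done(): hands the job in; it is judged then, once.
Trained networks look in the newest picture that a camera, given by its name, has taken for a name from the list of things; names that differ only in an ending like _2 or _b are one class to them, and where a whole thing is asked for, a point or a joint stands for the part that bears it (a point fixed in the world has none). Each returns a list of dicts, best first, with "score" (0 to 1); they miss things now and then, are a little off and sometimes report something else, mostly with a low value. They report only what shows in the picture. A call takes as long as a camera call.
- recognise(name, camera): "xyz" ([x, y, z] in m, in the coordinates of the camera as it stood for that picture, good to about 4 mm: the middle of the surface that is visible of it).
- cut_out(name, camera): "mask" (384x512 bool, what is visible of it).
- mark_of(name, camera): "xyz" ([x, y, z] in m, in the coordinates of the camera as it stood for that picture, good to about 4 mm: a listed point, or the origin of a listed thing).
The state is a dict: "time": time; "q": joint angles; "qd": joint speeds; "joint_efforts": joint torques, N m; "ee_pos": TCP position; "tcp_rot": TCP orientation; "wrist_force": force on the tool from outside, world axes, zero at the start; "torque": the same for the moment, N m; "opening": finger opening in m; "grasp_force": force on a finger pad.
Only numpy, scipy, OpenCV 4.12 (cv2) and the standard library are available. Lean on these libraries where they do the work, as an engineer would, in place of code of your own. Each camera call takes 0.05 s, during which the arm holds its last target. There are 200 camera calls.

TASK

The tilting fence on the saw carriage has dropped forward out of square. Take the try square, stand its stock flat on the fence's base board and press it gently down and forward against the leaning face until the face has come upright and the square sits flush on both with no gap, and hold it so for a moment; then leave the square standing there in the corner and press the red-tipped clamp lever fully down.

Things in the scene. Friction and masses are not known exactly. Their poses are not given: they have to be found in the camera images.
- square: Try square: beech stock 140 x 19 x 19 mm, steel blade 22 x 2 mm set square in one end; 0.2 kg. It stands on the back of its stock, blade upright, 210 mm high. Axes: +x up along the blade, -y along the stock to the blade end, z across the stock's width. Origin 105 mm above the stock's underside, 69 mm behind the blade's outer edge, 10 mm beside the middle plane.
- square_grip (a point): Where to grip the square: middle of the stock's section, 9.5 mm above its underside, 94 mm behind the blade's outer edge, 45 mm from the plain end, on the middle plane. Grip from above across the 19 mm width. Axes as square.
- square_heel (a point): Outer heel of the square, on its middle plane, where the stock's underside meets the upright outer edge of stock end and blade. The underside (140 x 19 mm, backwards from the heel) goes on the base board, the upright outer edge (2 mm thick, 19 mm at the stock) against the fence face. Axes as square.
- square_edge (a point): A point on the blade's outer edge, 140 mm straight above the heel. Axes as square.
- fence_base: Base of the tilting fence, fixed to the carriage: plywood board 270 (x) x 210 (y) x 18 mm, top level; origin under its middle, work side to -x. Top free from x = -135 to +60 mm; beyond stand the face and, at y = -92 and +92 mm, aluminium posts to 140 mm above the carriage.
- fence_face: Tilting face, plywood 18 x 160 (y) x 148 mm with grey laminate front. Origin: on its pivot axis along y, at x = 69, z = 29 mm of the base. Front at x = -9 mm of its own frame, z = -9 to +139 mm; z points up along it. It starts leaning 3 to 8 degrees towards the base's -x; upright, its front is square to the board. It can also be pushed past upright.
- clamp_lever (a joint): Clamp lever outside the +y post. 0 = slack: handle 43 degrees above level, pointing to the base's -x side; 0.75 rad = fully down, handle level, clamped (from 0.68 on). Hinge along the base's y at x = 99, z = 112 mm of the base. Handle 13 mm thick. Stiff (0.12 Nm, 2 N at 60 mm from the hinge); stays where left; starts at 0 to 0.12.
- lever_knob (a point): Middle of the red ball (19 mm diameter) at the free end of the clamp lever, 85 mm from the lever's hinge, in the plane y = +124 mm of the base.
- marking_gauge: Wooden marking gauge, 220 mm long, lying on the carriage; leave it alone. Origin under its middle. A control cabinet hangs from 0.42 m upwards over this part of the carriage (x beyond 0.6 m, to the right of the fence): keep the wrist closer in when moving high.
- offcut: Wooden offcut 60 x 120 x 30 mm lying on the carriage; leave it alone. Origin under its middle.
- mug: Green mug, 86 mm across, 96 mm high, standing on the carriage; leave it alone. Origin under its middle.
- face_top (a point): Middle of the face's upper front edge. The face turns stiffly: about 2.5 N here moves it (0.35 Nm), and it stays where it is left. A press of some 5 to 15 N of the square on face and on board seats it; more than 35 N on either harms them.

How it is judged (in metres and radians):
On the way, in this order (a step that is already met when the one before it is completed fails the run):
1. the square is pressed flush on the base board and, at the same time, along the upright face, with 4 N or more on each (angle between fence_face's own z axis and vertical below 0.0105 rad and angle between square's own x axis and vertical below 0.02 rad and z of square_heel in the frame of fence_base below 0.02 m and x of each of square_heel, square_edge in the frame of fence_face above -0.011 m and y of square_heel in the frame of fence_base between -0.07 and 0.07 m and x of square_heel in the frame of fence_base above 0.04 m and angle between the y axis of square and the x axis of fence_base, either way round below 0.09 rad and contact force between square and fence_face above 4 N and contact force between square and fence_base above 4 N), for 0.3 s.
2. the lever is clamped with the square released and still flush in the corner (angle between fence_face's own z axis and vertical below 0.0105 rad and angle between square's own x axis and vertical below 0.02 rad and z of square_heel in the frame of fence_base below 0.02 m and x of each of square_heel, square_edge in the frame of fence_face above -0.011 m and y of square_heel in the frame of fence_base between -0.07 and 0.07 m and x of square_heel in the frame of fence_base above 0.04 m and angle between the y axis of square and the x axis of fence_base, either way round below 0.09 rad and value of joint clamp_lever above 0.68 rad and contact force between the fingers and square below 0.1 N), for 0.2 s.
At the end, for the whole second after the job is handed in: The face is upright within 0.6 degrees; the square stands released and at rest in the corner, its stock flat on the base board, its edge within 2 mm of the face at the heel and 140 mm up, square to the face within 5 degrees; the lever is down past 0.68 rad (angle between fence_face's own z axis and vertical below 0.0105 rad and angle between square's own x axis and vertical below 0.02 rad and z of square_heel in the frame of fence_base below 0.02 m and x of each of square_heel, square_edge in the frame of fence_face above -0.011 m and y of square_heel in the frame of fence_base between -0.07 and 0.07 m and x of square_heel in the frame of fence_base above 0.04 m and angle between the y axis of square and the x axis of fence_base, either way round below 0.09 rad and value of joint clamp_lever above 0.68 rad and linear speed of each of square, fence_face below 0.02 m/s); the robot touches nothing.
It fails at once if the square is pressed on the face with more than 35 N (contact force between square and fence_face above 35 N).
It fails at once if the square is pressed on the base board with more than 35 N (contact force between square and fence_base above 35 N).
It fails at once if the marking gauge, offcut or mug is moved by more than 15 mm (distance of any of marking_gauge, offcut, mug from where it was at the start of the episode above 0.015 m).
It also fails if it takes over 69 s, if anything falls off the work surface, if the arm or the gripper's body presses on something with over 40 N, if the wrist force passes 120 N, or if a joint passes its speed limit or range.

## Working session

There is one attempt and no reset: what is moved stays moved. The work goes in short steps, Python scripts to look and compute and a tool call to move; the robot and the scene stay as the last step left them, time stands still between calls to the robot, and variables do not carry over. Pictures are saved under pics/ and viewed, at most 10 in all, crops included, and the job is handed in when it is done.

Besides the shell and the picture viewer there is one more tool, called by a JSON object that holds its "op" and its "data", one argument or row to a line. servo_tool: Moves the arm, as the interface text tells. Its arguments: {"type":"object","properties":{"moves":{"type":"array"},"force":{"type":"number"}},"required":["moves"]}

```bash
mkdir -p pics
cat > h.py <<'E'
import numpy as np, cv2
from workcell import *
from scipy.spatial.transform import Rotation as Rn
def world(p,cal): return np.array(cal["R"]).T@(np.array(p)-np.array(cal["t"]))
def cloud(d,cal,mask=None):
    K=np.array(cal["camera_matrix"]); m=(d>0) if mask is None else (mask&(d>0))
    v,u=np.nonzero(m); z=d[v,u]
    P=np.c_[(u-K[0,2])/K[0,0]*z,(v-K[1,2])/K[1,1]*z,z]
    return (P-np.array(cal["t"]))@np.array(cal["R"])
def save(n,im): cv2.imwrite("pics/"+n+".png",cv2.cvtColor(im,cv2.COLOR_RGB2BGR))
E
python3 - <<'E'
from h import *
np.set_printoptions(precision=4,suppress=True)
o=get_obs();print(o["ee_pos"],o["tcp_rot"],o["time"],grasp_offset if not callable(grasp_offset) else grasp_offset())
ims=[]
for c in ["scene","top"]:
    im,d=camera(c);cal=calibration(c);ims.append(im)
    for n in ["square_grip","square_heel","square_edge","square","fence_base","fence_face","face_top","lever_knob","marking_gauge","offcut","mug"]:
        r=mark_of(n,c)
        print(c,n,[(round(x["score"],2),world(x["xyz"],cal)) for x in r[:2]])
    save(c,im)
E
```

```text
[0.238  0.4955 0.2306] [-179.9238   -0.0005  154.3422] 0.0 0.0187
scene square_grip [(0.94, array([ 0.4042, -0.2898,  0.0056]))]
scene square_heel [(0.59, array([ 0.4996, -0.3079,  0.0017])), (0.4, array([ 0.4051, -0.2882,  0.0071]))]
scene square_edge [(0.85, array([ 0.4975, -0.3086,  0.1405])), (0.36, array([ 0.6336, -0.4754, -0.0003]))]
scene square [(0.58, array([ 0.4338, -0.286 ,  0.1039]))]
scene fence_base [(0.57, array([ 0.5454, -0.0031,  0.0004]))]
scene fence_face [(0.73, array([ 0.6146, -0.0052,  0.0309]))]
scene face_top [(0.74, array([ 0.5878, -0.0011,  0.1673]))]
scene lever_knob [(0.54, array([ 0.4367, -0.4798,  0.0011])), (0.41, array([0.5867, 0.1183, 0.1698]))]
scene marking_gauge [(0.25, array([ 0.6328, -0.4791,  0.0043]))]
scene offcut [(0.92, array([ 0.4369, -0.4797, -0.0012]))]
scene mug [(0.86, array([ 0.6384, -0.4789,  0.0027]))]
top square_grip [(0.64, array([ 0.4038, -0.2925,  0.0101]))]
top square_heel [(0.7, array([ 0.4983, -0.3105,  0.0018]))]
top square_edge [(0.7, array([ 0.4996, -0.3102,  0.1393]))]
top square [(0.78, array([ 0.4305, -0.2865,  0.102 ])), (0.4, array([ 0.5929, -0.0041,  0.1612]))]
top fence_base [(0.79, array([ 0.5471, -0.0046,  0.0022])), (0.19, array([0.5867, 0.12  , 0.1717]))]
top fence_face [(0.86, array([ 0.6167, -0.0034,  0.0267]))]
top face_top [(0.92, array([ 0.5887, -0.0021,  0.1624]))]
top lever_knob [(0.49, array([0.5849, 0.1169, 0.1714]))]
top marking_gauge [(0.71, array([ 0.7161, -0.353 , -0.0022]))]
top offcut [(0.75, array([ 0.4382, -0.4778, -0.0013])), (0.45, array([ 0.4027, -0.2921,  0.0099]))]
top mug [(0.65, array([ 0.6326, -0.4781,  0.0014]))]
```

View pics/scene.png

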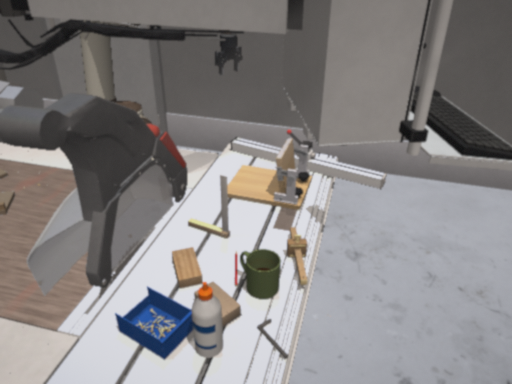

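View pics/top.png

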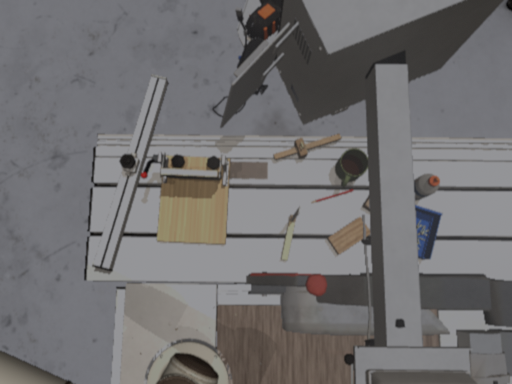

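Run:
```python
from h import *
np.set_printoptions(precision=4,suppress=True)
im,d=camera("top");cal=calibration("top")
P=cloud(d,cal)
# stock: near square, z 0.012..0.03
m=(P[:,0]>.33)&(P[:,0]<.53)&(abs(P[:,1]+.295)<.05)&(P[:,2]>.012)&(P[:,2]<.026)
q=P[m]; print("stock n",len(q))
r=cv2.minAreaRect((q[:,:2]*1000).astype(np.float32)); print(r, np.median(q[:,2]))
c=q[:,:2].mean(0);w=np.linalg.svd(q[:,:2]-c)[2][0];print(c,w,np.degrees(np.arctan2(w[1],w[0])))
# fence base top
m=(P[:,0]>.38)&(P[:,0]<.585)&(abs(P[:,1])<.13)&(abs(P[:,2]-.018)<.005)
q=P[m]; print("base",len(q),cv2.minAreaRect((q[:,:2]*1000).astype(np.float32)),np.median(q[:,2]))
# face top band
m=(P[:,0]>.56)&(P[:,0]<.66)&(abs(P[:,1])<.075)&(P[:,2]>.155)
q=P[m]; print("facetop",len(q),cv2.minAreaRect((q[:,:2]*1000).astype(np.float32)),np.median(q[:,2]))
for r_ in recognise("lever_knob","top"): print("knob",r_["score"],world(r_["xyz"],cal))
im,d=camera("scene");cal=calibration("scene")
P=cloud(d,cal)
m=(P[:,0]>.56)&(P[:,0]<.63)&(abs(P[:,1])<.07)&(P[:,2]>.04)&(P[:,2]<.155)
q=P[m]
A=np.c_[q[:,1],q[:,2],np.ones(len(q))];s=np.linalg.lstsq(A,q[:,0],rcond=None)[0];print("scene face x=",s,len(q))
```

```text
stock n 267
((428.7818298339844, -295.60552978515625), (19.4129695892334, 139.0822296142578), 78.38395690917969) 0.019262079371358154
[ 0.4242 -0.2945] [-0.9809  0.1945] 168.78540080340244
base 3406 ((498.2229309082031, -1.3383407592773438), (210.5120849609375, 177.50650024414062), 87.9732894897461) 0.017675742049324053
facetop 353 ((595.49755859375, 0.5661468505859375), (148.15951538085938, 19.60210418701172), 87.63579559326172) 0.16655202064764313
knob 0.53 [0.6216 0.1142 0.145 ]
knob 0.34 [ 0.4334 -0.4721  0.0271]
scene face x= [ 0.0351 -0.1363  0.6289] 235
```

{"op": "servo_tool", "data": {
  "moves": [
    [[0,0,8.3],[0,0,-0.005],100],
    [[0,0,8.3],[0,0,-0.005],100],
    [[0,0,8.3],[0,0,-0.005],100],
    [[0,0,8.3],[0,0,-0.005],100],
    [[0,0,8.3],[0,0,-0.005],100],
    [[0,0,8.3],[0,0,-0.005],100],
    [[0,0,8.3],[0,0,0],100],
    [[0,0,8.3],[0,0,0],100],
    [[0,0,8.3],[0,0,0],100],
    [[0,0,8.3],[0,0,0],100],
    [[0,0,8.3],[0,0,0],100],
    [[0,0,8.3],[0,0,0],100]
  ]
}}

```text
time: 2.55
ee_pos: [0.2749, 0.4742, 0.2611]
tcp_rot: [-178.0, 0.1, 59.1]
wrist_force: [0.9, -0.2, -0.1]
opening: 0.085
grasp_force: 0.0
```

{"op": "servo_tool", "data": {
  "moves": [
    [[0,0,8.3],[0,0,0],100],
    [[0,0,8.3],[0,0,0],100],
    [[0,0,8.3],[0,0,0],100],
    [[0,0,8.3],[0,0,0],100],
    [[0,0,8.3],[0,0,0],100],
    [[0,0,8.3],[0,0,0],100],
    [[0,0,8.3],[0,0,0],100],
    [[0,0,7.6],[0,0,0],100],
    [[0,0,0],[0,0,0],100]
  ]
}}

```text
time: 3.45
ee_pos: [0.4562, 0.2317, 0.2614]
tcp_rot: [-167.2, 8.6, 19.9]
wrist_force: [-0.4, 0.6, -0.6]
opening: 0.0857
grasp_force: 0.0
```

Run:
```python
from h import *
o=get_obs();print(o)
cal=calibration("wrist");c=-np.array(cal["R"]).T@np.array(cal["t"]);R=Rn.from_euler("xyz",o["tcp_rot"],degrees=True).as_matrix()
print("cam in tool",R.T@(c-o["ee_pos"]))
```

```text
{'time': 3.45, 'q': array([ 19.81671833,   8.36065993,  15.83278449, 106.06024519,
        12.83021017, 179.94140768]), 'qd': array([ 4.20927313, -0.60295917, -0.16101907, -1.08936039,  0.50353655,
        0.04979254]), 'joint_efforts': array([-2.55650483e+00, -5.38571048e+01,  4.47902119e+01,  2.04767726e+00,
        6.57844674e-01,  1.89923208e-03]), 'ee_pos': array([0.45621638, 0.23166994, 0.26144509]), 'tcp_rot': array([-167.16116872,    8.57510516,   19.87449359]), 'wrist_force': array([-0.3731483 ,  0.55389308, -0.56916006]), 'torque': array([-0.09389516, -0.18882616,  0.02419842]), 'grasp_force': 0.0, 'opening': 0.08566420117011646}
cam in tool [ 0.06806278 -0.00040704 -0.14214363]
```

```bash
cat >> h.py <<'E'
def goto(pos,yaw,tilt=(180,0)):
    "tool-frame rotvec (deg) and shift from here; shift given in final tool axes and present ones"
    o=get_obs();R=Rn.from_euler("xyz",o["tcp_rot"],degrees=True);T=Rn.from_euler("xyz",[tilt[0],tilt[1],yaw],degrees=True)
    rv=(R.inv()*T).as_rotvec(degrees=True);d=np.array(pos)-o["ee_pos"]
    print("turn",rv.round(2),"shift now",R.inv().apply(d).round(4),"shift after",T.inv().apply(d).round(4))
E
python3 - <<'E'
from h import *
goto([0.40,0.2,0.28],80)
E
```

```text
turn [-16.12   1.02 -60.71] shift now [-0.0657  0.0084 -0.011 ] shift after [-0.041  -0.0499 -0.0186]
```

{"op": "servo_tool", "data": {
  "moves": [
    [[-2.01,0.13,-7.59],[0,0,0],100],
    [[-2.01,0.13,-7.59],[0,0,0],100],
    [[-2.01,0.13,-7.59],[0,0,0],100],
    [[-2.01,0.13,-7.59],[0,0,0],100],
    [[-2.01,0.13,-7.59],[0,0,0],100],
    [[-2.01,0.13,-7.59],[0,0,0],100],
    [[-2.01,0.13,-7.59],[0,0,0],100],
    [[-2.01,0.13,-7.59],[0,0,0],100],
    [[0,0,0],[0,0,0],100]
  ]
}}

```text
time: 4.35
ee_pos: [0.454, 0.2357, 0.2626]
tcp_rot: [179.9, -0.2, 80.6]
wrist_force: [0.4, -0.7, 0.1]
opening: 0.0853
grasp_force: 0.0
```

Run:
```python
from h import *
o=get_obs();print(o["ee_pos"],o["tcp_rot"],o["q"].round(1))
goto([0.33,0.1,0.28],168.6)
goto([0.406,-0.29,0.28],168.6)
```

```text
[0.45396054 0.23572278 0.26257938] [ 1.79853256e+02 -1.54738815e-01  8.06182127e+01] [ 27.4   0.3   8.7  98.2   0.  126.8]
turn [ 2.400e-01 -1.000e-02 -8.798e+01] shift now [-0.1541 -0.1001 -0.0181] shift after [ 0.0947 -0.1575 -0.0174]
turn [ 2.400e-01 -1.000e-02 -8.798e+01] shift now [-0.5265  0.0384 -0.0187] shift after [-0.0569 -0.5248 -0.0174]
```

{"op": "servo_tool", "data": {
  "moves": [
    [[0,0,-8],[0,0,-0.002],100],
    [[0,0,-8],[0,0,-0.002],100],
    [[0,0,-8],[0,0,-0.002],100],
    [[0,0,-8],[0,0,-0.002],100],
    [[0,0,-8],[0,0,-0.002],100],
    [[0,0,-8],[0,0,-0.002],100],
    [[0,0,-8],[0,0,-0.002],100],
    [[0,0,-8],[0,0,-0.002],100],
    [[0,0,-8],[0,0,-0.002],100],
    [[0,0,-8],[0,0,0],100],
    [[0,0,-8],[0,0,0],100]
  ]
}}

```text
time: 5.45
ee_pos: [0.4546, 0.2354, 0.2799]
tcp_rot: [179.9, -0.0, 168.5]
wrist_force: [0.6, -0.1, -0.3]
opening: 0.0851
grasp_force: 0.0
```

{"op": "servo_tool", "data": {
  "moves": [
    [[0,0,0],[-0.004,-0.0375,0],100],
    [[0,0,0],[-0.004,-0.0375,0],100],
    [[0,0,0],[-0.004,-0.0375,0],100],
    [[0,0,0],[-0.004,-0.0375,0],100],
    [[0,0,0],[-0.004,-0.0375,0],100],
    [[0,0,0],[-0.004,-0.0375,0],100],
    [[0,0,0],[-0.004,-0.0375,0],100],
    [[0,0,0],[-0.004,-0.0375,0],100],
    [[0,0,0],[-0.004,-0.0375,0],100],
    [[0,0,0],[-0.004,-0.0375,0],100],
    [[0,0,0],[-0.004,-0.0375,0],100],
    [[0,0,0],[-0.004,-0.0375,0],100]
  ]
}}

```text
time: 6.65
ee_pos: [0.411, -0.2168, 0.2792]
tcp_rot: [179.8, 0.0, 168.2]
wrist_force: [1.6, -0.2, 0.1]
opening: 0.0855
grasp_force: 0.0
```

{"op": "servo_tool", "data": {
  "moves": [
    [[0,0,0],[-0.004,-0.0375,0],100],
    [[0,0,0],[-0.004,-0.0375,0],100],
    [[0,0,0],[0,0,0],100],
    [[0,0,0],[0,0,0],100]
  ]
}}

```text
time: 7.05
ee_pos: [0.4039, -0.2909, 0.2786]
tcp_rot: [179.8, -0.0, 168.2]
wrist_force: [-1.4, 1.3, -1.2]
opening: 0.0857
grasp_force: 0.0
```

Run:
```python
from h import *
np.set_printoptions(precision=4,suppress=True)
o=get_obs();print(o["time"],o["ee_pos"],o["tcp_rot"],o["q"].round(1))
cal=calibration("wrist");im,d=camera("wrist");save("w1",im)
for n in ["square_grip","square_heel","square_edge"]:
    print(n,[(round(x["score"],2),world(x["xyz"],cal)) for x in mark_of(n,"wrist")[:2]])
P=cloud(d,cal)
m=(P[:,0]>.3)&(P[:,0]<.53)&(abs(P[:,1]+.295)<.06)&(P[:,2]>.014)&(P[:,2]<.024)
q=P[m];r=cv2.minAreaRect((q[:,:2]*1000).astype(np.float32));print(len(q),r,np.median(q[:,2]))
```

```text
7.05 [ 0.4039 -0.2909  0.2786] [179.8215  -0.0065 168.1577] [-35.8  -0.8   9.5 100.3   0.2 -24. ]
square_grip [(0.58, array([ 0.4085, -0.2904,  0.0087]))]
square_heel [(0.81, array([ 0.4952, -0.3077,  0.0019])), (0.73, array([ 0.4402, -0.4802, -0.0023]))]
square_edge [(0.67, array([ 0.4967, -0.3079,  0.1426]))]
1592 ((431.9066162109375, -294.07196044921875), (18.48960304260254, 140.97027587890625), 77.836181640625) 0.01887887902240776
```

View pics/w1.png

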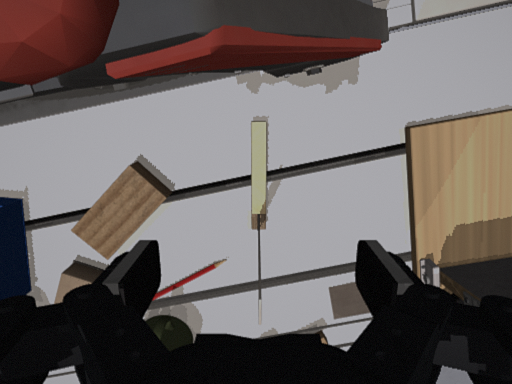

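{"op": "servo_tool", "data": {
  "moves": [
    [[0,0,0],[-0.002,0.0015,0.033],100],
    [[0,0,0],[0,0,0.033],100],
    [[0,0,0],[0,0,0.033],100],
    [[0,0,0],[0,0,0.033],100],
    [[0,0,0],[0,0,0.033],100],
    [[0,0,0],[0,0,0.033],100],
    [[0,0,0],[0,0,0.033],100],
    [[0,0,0],[0,0,0.02],100],
    [[0,0,0],[0,0,0.01],100],
    [[0,0,0],[0,0,0],100],
    [[0,0,0],[0,0,0],100]
  ]
}}

```text
time: 8.35
ee_pos: [0.4073, -0.2889, 0.0192]
tcp_rot: [179.9, 0.1, 168.4]
wrist_force: [-0.8, -0.7, 0.7]
opening: 0.0854
grasp_force: 0.0
```

{"op": "servo_tool", "data": {
  "moves": [
    [[0,0,0],[0,0,0.008],100],
    [[0,0,0],[0,0,0.006],100],
    [[0,0,0],[0,0,0],60],
    [[0,0,0],[0,0,0],30],
    [[0,0,0],[0,0,0],0],
    [[0,0,0],[0,0,0],0],
    [[0,0,0],[0,0,0],0],
    [[0,0,0],[0,0,0],0],
    [[0,0,0],[0,0,0],0],
    [[0,0,0],[0,0,0],0]
  ],
  "force": 50
}}

```text
time: 9.35
ee_pos: [0.4069, -0.2891, 0.0044]
tcp_rot: [179.9, 0.1, 168.4]
wrist_force: [0.5, 0.7, 5.5]
opening: 0.0177
grasp_force: 50.0
```

{"op": "servo_tool", "data": {
  "moves": [
    [[0,0,0],[0,0,-0.005],0],
    [[0,0,0],[0,0,-0.01],0],
    [[0,0,0],[0,0,-0.015],0],
    [[0,0,0],[0,0,-0.02],0],
    [[0,0,0],[0,0,-0.02],0],
    [[0,0,0],[0,0,-0.01],0],
    [[0,0,0],[0,0,0],0],
    [[0,0,0],[0,0,0],0]
  ]
}}

```text
time: 10.15
ee_pos: [0.4065, -0.2889, 0.0837]
tcp_rot: [179.9, 0.0, 168.4]
wrist_force: [-0.7, 0.3, -3.7]
opening: 0.0178
grasp_force: 49.2
```

Run:
```python
from h import *
np.set_printoptions(precision=4,suppress=True)
o=get_obs();print(o["time"],o["ee_pos"],o["tcp_rot"],o["q"].round(1),o["wrist_force"],o["torque"],o["opening"])
cal=calibration("wrist");im,d=camera("wrist");save("w2",im)
for n in ["square_grip","square_heel","square_edge"]:
    print(n,[(round(x["score"],2),world(x["xyz"],cal)) for x in mark_of(n,"wrist")[:2]])
cal=calibration("scene");im2,d=camera("scene");
for n in ["square_grip","square_heel","square_edge"]:
    print(n,[(round(x["score"],2),world(x["xyz"],cal)) for x in mark_of(n,"scene")[:2]])
save("w2",np.hstack([im[:,60:420],cv2.resize(im2[130:290,170:330],(384,384))]))
```

```text
10.15 [ 0.4065 -0.2889  0.0837] [179.8805   0.0419 168.417 ] [-35.5  -2.3 -13.7  78.7   0.1 -23.9] [-0.7307  0.2989 -3.6618] [ 0.0604  0.084  -0.0748] 0.017827756800598584
square_grip [(0.82, array([ 0.4111, -0.2894,  0.0876]))]
square_heel []
square_edge []
square_grip [(0.6, array([ 0.4076, -0.2874,  0.0841]))]
square_heel [(0.68, array([ 0.4987, -0.3082,  0.0778]))]
square_edge [(0.89, array([ 0.497 , -0.3072,  0.2185])), (0.2, array([ 0.4362, -0.4806, -0.0011]))]
```

View pics/w2.png

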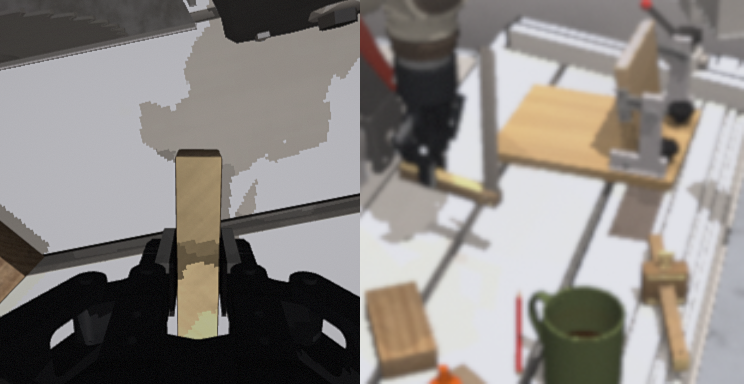

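{"op": "servo_tool", "data": {
  "moves": [
    [[0,0,-4.75],[0,0,0],0],
    [[0,0,-4.75],[0,0,0],0],
    [[0,0,0],[-0.0049,0.029,0],0],
    [[0,0,0],[-0.0049,0.029,0],0],
    [[0,0,0],[-0.0049,0.029,0],0],
    [[0,0,0],[-0.0049,0.029,0],0],
    [[0,0,0],[-0.0049,0.029,0],0],
    [[0,0,0],[-0.0049,0.029,0],0],
    [[0,0,0],[-0.0049,0.029,0],0],
    [[0,0,0],[-0.0049,0.029,0],0],
    [[0,0,0],[-0.0049,0.029,0],0],
    [[0,0,0],[-0.0049,0.029,0],0]
  ]
}}

```text
time: 11.75
ee_pos: [0.4662, 0.0002, 0.0846]
tcp_rot: [179.9, 0.1, 177.9]
wrist_force: [0.1, -0.6, -2.3]
opening: 0.0176
grasp_force: 49.3
```

{"op": "servo_tool", "data": {
  "moves": [
    [[0,0,0],[0,0,0.01],0],
    [[0,0,0],[0,0,0.02],0],
    [[0,0,0],[0,0,0.015],0],
    [[0,0,0],[0,0,0.008],0],
    [[0,0,0],[0,0,0],0],
    [[0,0,0],[0,0,0],0],
    [[0,0,0],[0,0,0],0]
  ]
}}

```text
time: 12.45
ee_pos: [0.4667, -0.0011, 0.0324]
tcp_rot: [179.9, 0.1, 177.9]
wrist_force: [0.1, 0.6, -2.3]
opening: 0.0176
grasp_force: 49.4
```

Run:
```python
from h import *
np.set_printoptions(precision=4,suppress=True)
o=get_obs();print(o["time"],o["ee_pos"],o["tcp_rot"],o["q"].round(1),o["wrist_force"],o["torque"])
ims=[]
for c in ["scene","top"]:
    cal=calibration(c);im,d=camera(c);ims.append(im)
    for n in ["square_grip","square_heel","square_edge","face_top","fence_face","fence_base","lever_knob"]:
        print(c,n,[(round(x["score"],2),world(x["xyz"],cal)) for x in mark_of(n,c)[:2]])
P=cloud(d,cal)
for y0,y1 in [(-.09,-.03),(.03,.09)]:
    m=(P[:,1]>y0)&(P[:,1]<y1)&(P[:,0]>.38)&(P[:,0]<.45)&(abs(P[:,2]-.018)<.005);print("base edge",np.percentile(P[m][:,0],[0,2]))
save("s3",np.hstack([cv2.resize(ims[0][110:210,210:310],(400,400)),cv2.resize(ims[1][140:260,140:260],(400,400))]))
```

```text
12.45 [ 0.4667 -0.0011  0.0324] [179.9004   0.1448 177.9035] [ -0.2  -5.6 -22.6  72.9   0.1   1.9] [ 0.0645  0.5657 -2.3483] [-0.0079  0.0468  0.0263]
scene square_grip [(0.74, array([0.466 , 0.0006, 0.034 ])), (0.25, array([ 0.5601, -0.0049,  0.0264]))]
scene square_heel [(0.78, array([ 0.5622, -0.0027,  0.0266]))]
scene square_edge [(0.91, array([ 0.5611, -0.0033,  0.1649]))]
scene face_top [(0.8, array([0.5869, 0.0008, 0.1686]))]
scene fence_face [(0.67, array([ 0.6159, -0.0036,  0.0256]))]
scene fence_base [(0.63, array([ 0.5434, -0.0002,  0.0015]))]
scene lever_knob [(0.38, array([0.5858, 0.1163, 0.1719]))]
top square_grip []
top square_heel [(0.55, array([ 0.5445, -0.004 , -0.0022]))]
top square_edge []
top face_top [(0.68, array([ 0.5879, -0.0049,  0.1628]))]
top fence_face [(0.88, array([ 0.6152, -0.0004,  0.0264]))]
top fence_base [(0.64, array([ 0.5447, -0.0038,  0.0011]))]
top lever_knob [(0.64, array([0.5844, 0.121 , 0.1695]))]
base edge [0.4063 0.4091]Traceback (most recent call last):
  File "<stdin>", line 11, in <module>
    return _quantile_unchecked(
        a, q, axis, out, overwrite_input, method, keepdims, weights)
    return _ureduce(a,
                    func=_quantile_ureduce_func,
    ...<5 lines>...
                    overwrite_input=overwrite_input,
                    method=method)
    r = func(a, **kwargs)
    result = _quantile(arr,
                       quantiles=q,
    ...<2 lines>...
                       out=out,
                       weights=wgt)
    slices_having_nans = np.isnan(arr[-1, ...])
                                  ~~~^^^^^^^^^
IndexError: index -1 is out of bounds for axis 0 with size 0
```

{"op": "servo_tool", "data": {
  "moves": [
    [[0,0,0],[0,0,0.005],0],
    [[0,0,0],[0,0,0.003],0],
    [[0,0,0],[0,0,0.001],0],
    [[0,0,0],[0,0,0],0],
    [[0,0,0],[0,0,0],0]
  ]
}}

```text
time: 13.75
ee_pos: [0.4662, -0.0009, 0.0225]
tcp_rot: [179.9, 0.1, 177.9]
wrist_force: [0.0, 0.3, -1.3]
opening: 0.0177
grasp_force: 49.5
```

{"op": "servo_tool", "data": {
  "moves": [
    [[0,0,0],[0,0,0.001],0],
    [[0,0,0],[0,0,0],0],
    [[0,0,0],[0,0,0],0]
  ]
}}

```text
time: 14.05
ee_pos: [0.4662, -0.0009, 0.0224]
tcp_rot: [179.9, 0.1, 177.9]
wrist_force: [-3.5, -0.5, 7.2]
opening: 0.0174
grasp_force: 50.6
```

{"op": "servo_tool", "data": {
  "moves": [
    [[0,0,0],[0,0,-0.0007],0],
    [[0,0,0],[-0.005,0,0],0],
    [[0,0,0],[-0.008,0,0],0],
    [[0,0,0],[-0.005,0,0],0],
    [[0,0,0],[0,0,0],0],
    [[0,0,0],[0,0,0],0]
  ],
  "force": 100
}}

```text
time: 14.65
ee_pos: [0.4856, -0.0016, 0.0226]
tcp_rot: [179.9, 0.2, 177.9]
wrist_force: [2.6, 0.7, 3.5]
opening: 0.0162
grasp_force: 98.5
```

{"op": "servo_tool", "data": {
  "moves": [
    [[0,0,0],[-0.004,0,0.0003],0],
    [[0,0,0],[-0.004,0,0],0],
    [[0,0,0],[0,0,0],0],
    [[0,0,0],[0,0,0],0]
  ]
}}

```text
time: 15.05
ee_pos: [0.4924, -0.0018, 0.0226]
tcp_rot: [179.9, 0.1, 177.9]
wrist_force: [-3.0, -0.7, 9.6]
opening: 0.0165
grasp_force: 99.3
```

{"op": "servo_tool", "data": {
  "moves": [
    [[0,0,0],[-0.003,0,0],0],
    [[0,0,0],[-0.003,0,0],0],
    [[0,0,0],[0,0,0],0],
    [[0,0,0],[0,0,0],0]
  ]
}}

```text
time: 15.45
ee_pos: [0.4976, -0.002, 0.0226]
tcp_rot: [179.9, 0.0, 177.9]
wrist_force: [-8.0, 0.8, 12.7]
opening: 0.0166
grasp_force: 99.8
```

{"op": "servo_tool", "data": {
  "moves": [
    [[0,0,0],[-0.002,0,0],0],
    [[0,0,0],[-0.002,0,0],0],
    [[0,0,0],[0,0,0],0],
    [[0,0,0],[0,0,0],0]
  ]
}}

```text
time: 15.85
ee_pos: [0.5015, -0.0022, 0.0226]
tcp_rot: [179.9, -0.0, 177.9]
wrist_force: [-9.1, -0.1, 14.3]
opening: 0.0166
grasp_force: 99.8
```

Run:
```python
from h import *
np.set_printoptions(precision=4,suppress=True)
o=get_obs();print(o["time"],o["ee_pos"],o["tcp_rot"],o["wrist_force"],o["torque"])
c="scene";cal=calibration(c);im,d=camera(c)
for n in ["square_heel","square_edge","face_top","fence_face"]:
        print(c,n,[(round(x["score"],2),world(x["xyz"],cal)) for x in mark_of(n,c)[:2]])
save("s4",cv2.resize(im[100:210,220:330],(600,600),interpolation=cv2.INTER_CUBIC))
```

```text
15.85 [ 0.5015 -0.0022  0.0226] [179.8976  -0.0115 177.9222] [-9.1107 -0.1426 14.2786] [0.0628 1.7722 0.0067]
scene square_heel [(0.86, array([ 0.5987, -0.0022,  0.0209]))]
scene square_edge [(0.76, array([ 0.5963, -0.007 ,  0.1591]))]
scene face_top [(0.73, array([0.5234, 0.0049, 0.1231])), (0.72, array([ 0.5974, -0.0049,  0.1712]))]
scene fence_face [(0.64, array([ 0.6158, -0.0034,  0.0263]))]
```

View pics/s4.png

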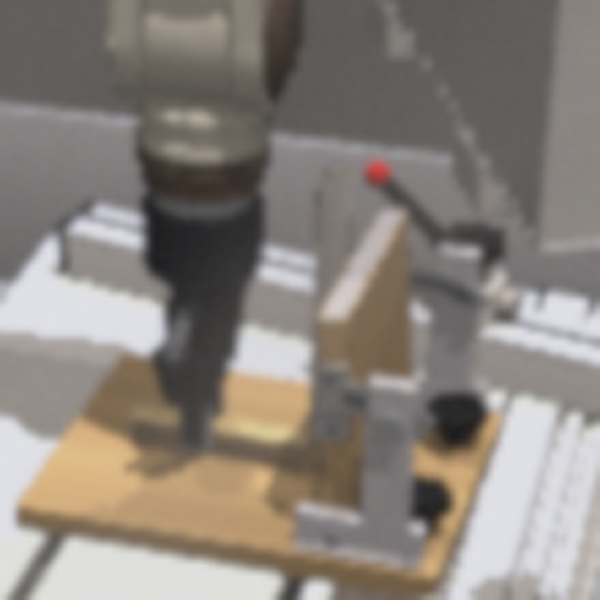

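{"op": "servo_tool", "data": {
  "moves": [
    [[0,0,0],[-0.002,0,-0.0003],0],
    [[0,0,0],[-0.002,0,0],0],
    [[0,0,0],[0,0,0],0],
    [[0,0,0],[0,0,0],0]
  ]
}}

```text
time: 16.5
ee_pos: [0.5055, -0.0023, 0.0226]
tcp_rot: [179.9, -0.0, 177.9]
wrist_force: [-7.6, -0.3, 10.7]
opening: 0.0163
grasp_force: 99.4
```

{"op": "servo_tool", "data": {
  "moves": [
    [[0,0,0],[-0.0015,0,0],0],
    [[0,0,0],[-0.0015,0,0],0],
    [[0,0,0],[0,0,0],0],
    [[0,0,0],[0,0,0],0]
  ]
}}

```text
time: 16.9
ee_pos: [0.5084, -0.0024, 0.0226]
tcp_rot: [179.9, -0.0, 177.9]
wrist_force: [-8.1, -0.1, 10.5]
opening: 0.0165
grasp_force: 99.5
```

{"op": "servo_tool", "data": {
  "moves": [
    [[0,0,0],[-0.001,0,0],0],
    [[0,0,0],[0,0,0],0],
    [[0,0,0],[0,0,0],0]
  ]
}}

```text
time: 17.2
ee_pos: [0.5093, -0.0025, 0.0226]
tcp_rot: [179.9, -0.0, 177.9]
wrist_force: [-8.4, 0.6, 11.6]
opening: 0.0165
grasp_force: 99.5
```

{"op": "servo_tool", "data": {
  "moves": [
    [[0,0,0],[-0.001,0,0],0],
    [[0,0,0],[0,0,0],0],
    [[0,0,0],[0,0,0],0]
  ]
}}

```text
time: 17.5
ee_pos: [0.5103, -0.0025, 0.0226]
tcp_rot: [179.9, -0.0, 177.9]
wrist_force: [-8.3, 0.5, 10.9]
opening: 0.0166
grasp_force: 99.5
```

{"op": "servo_tool", "data": {
  "moves": [
    [[0,0,0],[-0.0007,0,0],0],
    [[0,0,0],[0,0,0],0],
    [[0,0,0],[0,0,0],0]
  ]
}}

```text
time: 17.8
ee_pos: [0.511, -0.0025, 0.0226]
tcp_rot: [179.9, -0.0, 177.9]
wrist_force: [-8.3, -0.4, 10.7]
opening: 0.0159
grasp_force: 99.5
```

{"op": "servo_tool", "data": {
  "moves": [
    [[0,0,0],[-0.0007,0,0],0],
    [[0,0,0],[0,0,0],0],
    [[0,0,0],[0,0,0],0]
  ]
}}

```text
time: 18.1
ee_pos: [0.5117, -0.0025, 0.0226]
tcp_rot: [179.9, -0.0, 177.9]
wrist_force: [-8.6, 0.2, 10.9]
opening: 0.0164
grasp_force: 99.5
```

{"op": "servo_tool", "data": {
  "moves": [
    [[0,0,0],[-0.0007,0,0],0],
    [[0,0,0],[0,0,0],0],
    [[0,0,0],[0,0,0],0]
  ]
}}

```text
time: 18.4
ee_pos: [0.5117, -0.0025, 0.0226]
tcp_rot: [179.9, -0.1, 177.9]
wrist_force: [-12.3, 0.4, 13.9]
opening: 0.0161
grasp_force: 99.9
```

Run:
```python
from h import *
np.set_printoptions(precision=4,suppress=True)
o=get_obs();print(o["time"],o["ee_pos"],o["tcp_rot"],o["wrist_force"],o["torque"])
c="scene";cal=calibration(c);im,d=camera(c)
for n in ["square_heel","square_edge","face_top","fence_face"]:
        print(c,n,[(round(x["score"],2),world(x["xyz"],cal)) for x in mark_of(n,c)[:2]])
save("s5",cv2.resize(im[120:200,260:340],(600,600),interpolation=cv2.INTER_CUBIC))
```

```text
18.4 [ 0.5117 -0.0025  0.0226] [179.8977  -0.109  177.9219] [-12.325    0.4255  13.8844] [0.0478 2.4479 0.0127]
scene square_heel [(0.74, array([ 0.6065, -0.005 ,  0.0213]))]
scene square_edge [(0.74, array([ 0.6057, -0.0054,  0.1569]))]
scene face_top [(0.76, array([ 0.6034, -0.0022,  0.1694]))]
scene fence_face [(0.72, array([ 0.6152, -0.0045,  0.0291]))]
```

{"op": "servo_tool", "data": {
  "moves": [
    [[0,0,0],[-0.0005,0,0],0],
    [[0,0,0],[0,0,0],0],
    [[0,0,0],[0,0,0],0],
    [[0,0,0],[0,0,0],0],
    [[0,0,0],[0,0,0],0]
  ]
}}

```text
time: 19.15
ee_pos: [0.5117, -0.0026, 0.0226]
tcp_rot: [179.9, -0.2, 177.9]
wrist_force: [-14.1, 0.6, 15.9]
opening: 0.0162
grasp_force: 100.1
```

View pics/s5.png

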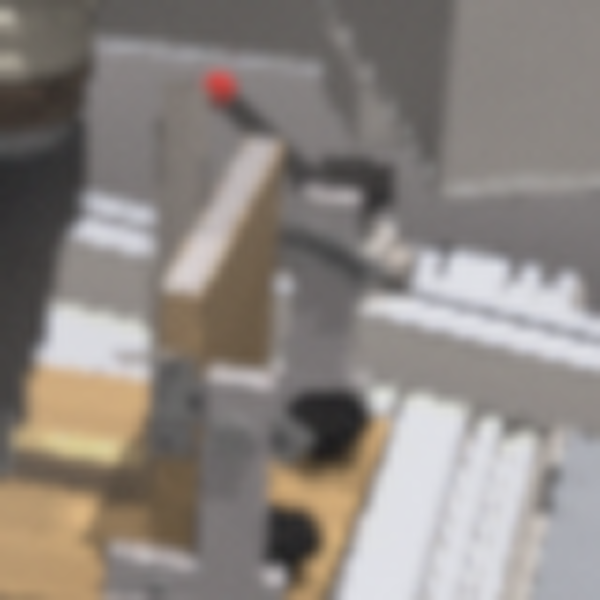

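Run:
```python
from h import *
np.set_printoptions(precision=4,suppress=True)
o=get_obs();print(o["time"],o["ee_pos"],o["tcp_rot"],o["wrist_force"],o["torque"])
# tilt of face from depth, scene and top clouds
for c in ["scene","top"]:
    cal=calibration(c)
    for k in range(2):
        im,d=camera(c)
        q=[(round(x["score"],2),world(x["xyz"],cal)) for n in ["face_top","square_edge"] for x in mark_of(n,c)[:1]];print(c,q)
P=cloud(d,cal);m=(P[:,0]>.57)&(P[:,0]<.66)&(abs(P[:,1])<.075)&(abs(P[:,2]-.168)<.008);q=P[m]
print(len(q),cv2.minAreaRect((q[:,:2]*1000).astype(np.float32)),np.median(q,0))
```

```text
19.15 [ 0.5117 -0.0026  0.0226] [179.9007  -0.1631 177.9229] [-14.1443   0.5679  15.8822] [ 0.0166  2.9749 -0.0212]
scene [(0.84, array([ 0.6068, -0.002 ,  0.1734])), (0.84, array([ 0.6065, -0.007 ,  0.1576]))]
scene [(0.93, array([ 0.606 , -0.0043,  0.17  ])), (0.62, array([ 0.6047, -0.0056,  0.156 ]))]
top [(0.67, array([ 0.6076, -0.0057,  0.1648])), (0.64, array([ 0.5061, -0.0069,  0.0279]))]
top [(0.62, array([ 0.6109, -0.0035,  0.1663])), (0.73, array([ 0.6333, -0.4771,  0.    ]))]
116 ((611.7128295898438, -48.835411071777344), (48.63967514038086, 19.061628341674805), 87.77418518066406) [ 0.6114 -0.0503  0.1676]
```

{"op": "servo_tool", "data": {
  "moves": [
    [[0,-0.25,0],[-0.0004,0,0],0],
    [[0,0,0],[0,0,0],0],
    [[0,0,0],[0,0,0],0],
    [[0,0,0],[0,0,0],0],
    [[0,0,0],[0,0,0],0],
    [[0,0,0],[0,0,0],0]
  ]
}}

```text
time: 20.35
ee_pos: [0.5118, -0.0025, 0.0226]
tcp_rot: [179.9, 0.0, 177.9]
wrist_force: [-17.1, 0.4, 17.6]
opening: 0.0165
grasp_force: 100.4
```

{"op": "servo_tool", "data": {
  "moves": [
    [[0,0,0],[0.0008,0,-0.0005],0],
    [[0,0,0],[0,0,0],0],
    [[0,0,0],[0,0,0],0],
    [[0,0,0],[0,0,0],30],
    [[0,0,0],[0,0,0],45],
    [[0,0,0],[0,0,0],60],
    [[0,0,0],[0,0,0],60],
    [[0,0,0],[0,0,0],60]
  ],
  "force": 60
}}

```text
time: 21.15
ee_pos: [0.5135, -0.0026, 0.0228]
tcp_rot: [179.9, 0.3, 177.9]
wrist_force: [0.4, -0.7, -0.5]
opening: 0.0511
grasp_force: 0.0
```

{"op": "servo_tool", "data": {
  "moves": [
    [[0,0,0],[0,0,-0.003],60],
    [[0,0,0],[0,0,-0.01],60],
    [[0,0,0],[0,0,-0.02],60],
    [[0,0,0],[0,0,-0.03],60],
    [[0,0,0],[0,0,-0.03],60],
    [[0,0,0],[0,0,-0.03],60],
    [[0,0,0],[0,0,-0.03],60],
    [[0,0,0],[0,0,-0.02],60],
    [[0,0,0],[0,0,0],60],
    [[0,0,0],[0,0,0],60]
  ]
}}

```text
time: 22.15
ee_pos: [0.5125, -0.0029, 0.1964]
tcp_rot: [179.9, 0.4, 177.9]
wrist_force: [-0.4, -0.1, -1.5]
opening: 0.051
grasp_force: 0.0
```

Run:
```python
from h import *
np.set_printoptions(precision=4,suppress=True)
o=get_obs();print(o["time"],o["ee_pos"],o["tcp_rot"],o["wrist_force"])
for c in ["scene","top","wrist"]:
    cal=calibration(c);im,d=camera(c)
    if c=="scene": ims=im
    for n in ["square_heel","square_edge","face_top","lever_knob"]:
        print(c,n,[(round(x["score"],2),world(x["xyz"],cal)) for x in mark_of(n,c)[:1]])
save("s6",np.hstack([cv2.resize(ims[110:200,250:340],(384,384),interpolation=cv2.INTER_CUBIC),im[:,100:500]]))
```

```text
22.15 [ 0.5125 -0.0029  0.1964] [179.8993   0.3864 177.9194] [-0.3832 -0.1496 -1.4606]
scene square_heel [(0.64, array([ 0.6129, -0.0021,  0.0306]))]
scene square_edge [(0.82, array([ 0.6063, -0.0059,  0.1583]))]
scene face_top [(0.78, array([ 0.6041, -0.0025,  0.1681]))]
scene lever_knob [(0.4, array([0.5837, 0.1185, 0.1722]))]
top square_heel [(0.71, array([ 0.6042, -0.0079,  0.0187]))]
top square_edge [(0.72, array([ 0.6063, -0.0071,  0.1568]))]
top face_top [(0.7, array([ 0.61  , -0.0033,  0.1658]))]
top lever_knob []
wrist square_heel [(0.95, array([ 0.6035, -0.0006,  0.0156]))]
wrist square_edge [(0.19, array([ 0.6031, -0.0023,  0.0188]))]
wrist face_top []
wrist lever_knob []
```

View pics/s6.png

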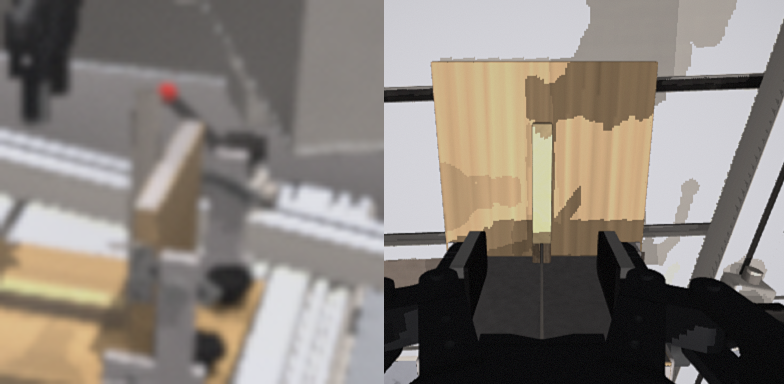

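{"op": "servo_tool", "data": {
  "moves": [
    [[0,0.35,0],[0,0,-0.025],30],
    [[0,0,0],[0,0,-0.03],0],
    [[0,0,0],[0,0,-0.02],0],
    [[0,0,0],[-0.012,0.021,0],0],
    [[0,0,0],[-0.012,0.021,0],0],
    [[0,0,0],[-0.012,0.021,0],0],
    [[0,0,0],[-0.012,0.021,0],0],
    [[0,0,0],[-0.012,0.021,0],0],
    [[0,0,0],[-0.012,0.021,0],0],
    [[0,0,0],[0,0,0],0],
    [[0,0,0],[0,0,0],0]
  ]
}}

```text
time: 24.0
ee_pos: [0.5887, 0.1204, 0.2706]
tcp_rot: [179.9, -0.1, 178.0]
wrist_force: [-0.1, 0.1, -0.0]
opening: 0.0001
grasp_force: 0.0
```

Run:
```python
from h import *
np.set_printoptions(precision=4,suppress=True)
o=get_obs();print(o["time"],o["ee_pos"],o["tcp_rot"],o["wrist_force"],o["opening"])
for c in ["scene","top","wrist"]:
    cal=calibration(c);im,d=camera(c)
    for n in ["lever_knob"]:
        print(c,n,[(round(x["score"],2),world(x["xyz"],cal)) for x in mark_of(n,c)[:1]])
    P=cloud(d,cal,(d>0)&(im[...,0]>110)&(im[...,1]<60)&(im[...,2]<70));m=(abs(P[:,0]-.58)<.06)&(abs(P[:,1]-.12)<.05);print(m.sum(),np.median(P[m],0) if m.any() else 0)
goto([.589,.121,.19],177.9)
```

```text
24.0 [0.5887 0.1204 0.2706] [179.9205  -0.0727 177.9661] [-0.058   0.1232 -0.0096] 0.00012929978409333565
scene lever_knob [(0.64, array([0.5864, 0.1199, 0.1721]))]
0 0
top lever_knob []
19 [0.5853 0.1194 0.1764]
wrist lever_knob [(0.88, array([0.5867, 0.1201, 0.1714]))]
346 [0.5857 0.1223 0.1753]
turn [ 0.1   0.   -0.03] shift now [-0.0004  0.0012  0.0814] shift after [-0.0004  0.0014  0.0814]
```

{"op": "servo_tool", "data": {
  "moves": [
    [[0,0,0],[0,0,0.03],0],
    [[0,0,0],[0,0,0.03],0],
    [[0,0,0],[0,0,0.02],0],
    [[0,0,0],[0,0,0.006],0],
    [[0,0,0],[0,0,0.006],0],
    [[0,0,0],[0,0,0.006],0],
    [[0,0,0],[0,0,0.006],0],
    [[0,0,0],[0,0,0],0]
  ]
}}

```text
time: 25.1
ee_pos: [0.5889, 0.1205, 0.1673]
tcp_rot: [179.9, 0.0, 177.9]
wrist_force: [0.4, -0.2, 0.1]
opening: 0.0002
grasp_force: 0.4
```

{"op": "servo_tool", "data": {
  "moves": [
    [[0,0,0],[0,0,0.006],0],
    [[0,0,0],[0,0,0.006],0],
    [[0,0,0],[0,0,0.006],0],
    [[0,0,0],[0,0,0.006],0],
    [[0,0,0],[0,0,0.006],0],
    [[0,0,0],[0,0,0.006],0],
    [[0,0,0],[0,0,0.004],0],
    [[0,0,0],[0,0,0],0],
    [[0,0,0],[0,0,0],0]
  ]
}}

```text
time: 26.0
ee_pos: [0.5887, 0.1205, 0.1269]
tcp_rot: [179.9, -0.0, 177.9]
wrist_force: [0.7, 0.9, 0.6]
opening: 0.0003
grasp_force: 0.0
```

{"op": "servo_tool", "data": {
  "moves": [
    [[0,0,0],[0,0,0.004],0],
    [[0,0,0],[0,0,0.003],0],
    [[0,0,0],[0,0,0.001],0],
    [[0,0,0],[0,0,0],0],
    [[0,0,0],[0,0,0],0]
  ]
}}

```text
time: 26.5
ee_pos: [0.5887, 0.1205, 0.119]
tcp_rot: [179.9, -0.0, 177.9]
wrist_force: [0.2, -0.1, 0.5]
opening: -0.0002
grasp_force: 0.0
```

Run:
```python
from h import *
np.set_printoptions(precision=4,suppress=True)
o=get_obs();print(o["time"],o["ee_pos"],o["wrist_force"])
for c in ["scene","wrist"]:
    cal=calibration(c);im,d=camera(c)
    if c=="scene": ims=im
    print(c,[(round(x["score"],2),world(x["xyz"],cal)) for x in mark_of("lever_knob",c)[:1]])
save("s7",np.hstack([cv2.resize(ims[100:200,250:350],(384,384),interpolation=cv2.INTER_CUBIC),im[:,50:450]]))
```

```text
26.5 [0.5887 0.1205 0.119 ] [ 0.1875 -0.0841  0.5336]
scene []
wrist []
```

View pics/s7.png

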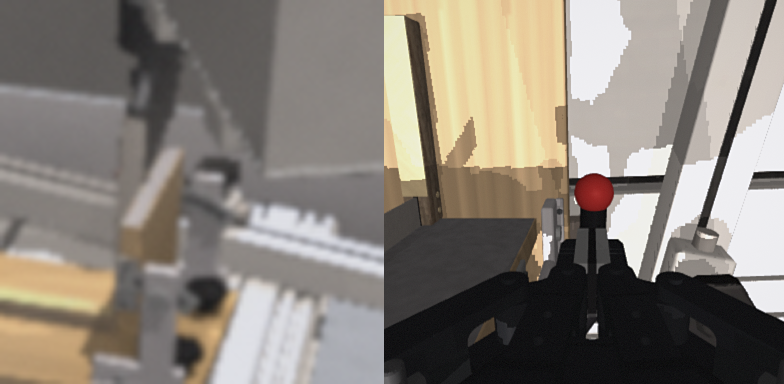

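{"op": "servo_tool", "data": {
  "moves": [
    [[0,0,0],[0,0,0.0015],0],
    [[0,0,0],[0,0,0],0],
    [[0,0,0],[0,0,0],0]
  ]
}}

```text
time: 27.0
ee_pos: [0.5889, 0.1206, 0.1183]
tcp_rot: [179.9, 0.0, 177.9]
wrist_force: [-1.6, -0.8, 5.6]
opening: 0.0
grasp_force: 2.7
```

{"op": "servo_tool", "data": {
  "moves": [
    [[0,0,0],[0,0,0.0015],0],
    [[0,0,0],[0,0,0],0],
    [[0,0,0],[0,0,0],0]
  ]
}}

```text
time: 27.3
ee_pos: [0.5889, 0.1206, 0.1181]
tcp_rot: [179.9, 0.1, 177.9]
wrist_force: [-4.6, -0.6, 12.7]
opening: 0.0001
grasp_force: 6.5
```

Run:
```python
from h import *
np.set_printoptions(precision=4,suppress=True)
o=get_obs();print(o["time"],o["ee_pos"],o["wrist_force"])
c="wrist";cal=calibration(c);im,d=camera(c)
P=cloud(d,cal,(d>0)&(im[...,0]>110)&(im[...,1]<60)&(im[...,2]<70));m=(abs(P[:,0]-.57)<.06)&(abs(P[:,1]-.12)<.04);print(m.sum(),np.median(P[m],0),P[m].max(0),P[m].min(0))
```

```text
27.3 [0.5889 0.1206 0.1181] [-4.6368 -0.6076 12.7074]
946 [0.5635 0.1239 0.1187] [0.5719 0.1319 0.1217] [0.5566 0.1162 0.1133]
```

{"op": "servo_tool", "data": {
  "moves": [
    [[0,0,0],[0,0,-0.004],0],
    [[0,0,0],[0,0,-0.02],0],
    [[0,0,0],[0,0,-0.03],0],
    [[0,0,0],[0,0,-0.04],0],
    [[0,0,0],[0,0,-0.04],0],
    [[0,0,0],[0,0.02,-0.02],0],
    [[0,0,0],[0,0.02,0],0],
    [[0,0,0],[0,0,0],0],
    [[0,0,0],[0,0,0],0],
    [[0,0,0],[0,0,0],0]
  ]
}}

```text
time: 28.35
ee_pos: [0.5901, 0.1597, 0.2695]
tcp_rot: [179.9, -0.1, 177.9]
wrist_force: [0.0, 1.0, -0.9]
opening: -0.0001
grasp_force: 0.0
```

Run:
```python
from h import *
np.set_printoptions(precision=4,suppress=True)
o=get_obs();print(o["time"],o["ee_pos"],o["wrist_force"])
for c in ["scene","top"]:
    cal=calibration(c);im,d=camera(c)
    if c=="scene": ims=im
    for n in ["square_heel","square_edge","face_top","lever_knob"]:
        print(c,n,[(round(x["score"],2),world(x["xyz"],cal)) for x in mark_of(n,c)[:1]])
save("s8",np.hstack([cv2.resize(ims[100:200,250:350],(400,400),interpolation=cv2.INTER_CUBIC),cv2.resize(im[140:260,140:260],(400,400),interpolation=cv2.INTER_CUBIC)]))
```

```text
28.35 [0.5901 0.1597 0.2695] [ 0.0373  1.0339 -0.9443]
scene square_heel [(0.6, array([ 0.6049, -0.0062,  0.0184]))]
scene square_edge [(0.71, array([ 0.6066, -0.0051,  0.1573]))]
scene face_top [(0.57, array([ 0.6057, -0.0014,  0.1691]))]
scene lever_knob []
top square_heel [(0.79, array([ 0.6046, -0.0074,  0.0187]))]
top square_edge [(0.72, array([ 0.6041, -0.0104,  0.1601]))]
top face_top [(0.57, array([ 0.6111, -0.0024,  0.1659]))]
top lever_knob [(0.44, array([0.5627, 0.121 , 0.1126]))]
```

View pics/s8.png

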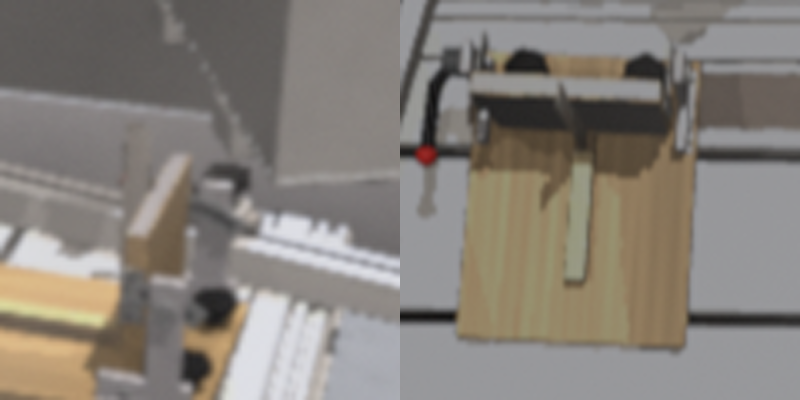

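```bash
python3 -c "
from workcell import *
print(job_done())"
```

```text
the job is handed in; nothing more can be done
None
```

The job is handed in at about 28 s. The face reads upright, the square stands released and flush in the corner, and the lever is down on its stop with the arm clear. The judge's result was not shown.

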